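Snap the spark plug adapter into the bench air coupler

TASK

Connect the brass spark plug adapter to the quick coupler on the bench block: draw the coupler's spring sleeve back (down) until it catches and stays there by itself, then push the adapter's plug end straight into the mouth until it is home, the catch trips and the sleeve springs all the way forward around it, and let go. Work gently by feel, never ramming the sleeve or the plug against its stop, and leave the pulley, the nut and the spark plug alone.

Things in the scene. Friction and masses are not known exactly. Their poses are not given: they have to be found in the camera images.
- coupler: fixed aluminium block 80 x 80 x 45 mm with a steel quick coupler standing upright on its middle, mouth up; origin at the centre of the block's underside, z up. Coupler: dark foot 32 mm across from z = 45 to 63 mm, then a steel barrel 24 mm across up to the mouth at z = 125 mm, with a sliding ribbed sleeve round it. While the sleeve is forward, dogs 15 mm down the bore bar the plug
- mouth (a point): centre of the coupler's mouth, on the barrel's top face, 125 mm above the bench; z up. The bore, 14 mm wide, takes the plug 30 mm deep, until its shoulder meets the mouth. From 26.3 mm down the plug pushes a light sprung plunger (about 10 N in all), which after 2 to 3 mm trips the catch and frees the sleeve; let go, the locked plug rises to about 28 mm deep
- sleeve (a joint): how far the sleeve is drawn back (down), m; 0 = fully forward. Spring: 5 N to start, 8 N at 26 mm. It catches by itself at an unknown travel of 13 to 26 mm, different every time, after a slight drag of about 4 N; only 1.5 mm farther is a stiff stop that may not bear over 25 N. So draw it back slowly until the force rises sharply (to about 17 N in all), then let go: it stays caught
- sleeve_top (a point): centre of the sleeve's top face; moves with the sleeve. The sleeve is a steel ring 36 mm across outside (38 mm over its ribs), 25 mm inside, 28 mm high; its top is 4 mm below the mouth when forward. Grip it round its outside from above, or push down on its top face
- adapter: loose brass spark plug adapter, 88 mm tall, about 0.12 kg, upright in one of the rack's holes, plug end down; origin at the plug's tip, z up its axis. Plug 12 mm across, 30 mm long, blunt tip 10 mm across, locking groove 9 to 17 mm up; round body 22 mm across from z = 30 (shoulder) to 62 mm, to grip; hexagon 19 mm to 72 mm; 14 mm thread to 88 mm. May not be pressed on the coupler with over 40 N
- rack: fixed wooden rack block 60 x 130 x 45 mm; origin at the centre of its underside, z up, y along its length. Two round holes 16 mm across and 40 mm deep at y = -30 and +30 mm; the adapter's shoulder rests on the top face, 45 mm above the bench. Which hole holds the adapter varies
- spark_plug: bystander: spark plug with a white insulator, 79 mm tall, in the rack's other hole; origin at its lower end, z up; leave it in place
- pulley: bystander: blue plastic recoil pulley lying flat, 68 mm across and 22 mm high; origin at the centre of its underside
- nut: bystander: matte black steel flywheel nut lying flat, 32 mm across flats and 16 mm high; origin at the centre of its underside
Mind the look-alikes: they are no part of the job. Several things have the shape of the adapter; the one meant has the colours described above. Several things have the shape of the coupler; the one meant has the colours described above.

How it is judged:
On the way:
1. the sleeve has been drawn back and stays caught by itself, let go, before the adapter is brought to it (value of joint sleeve above 0.011 m and contact force between each of the fingers, the arm and sleeve below 0.5 N and horizontal distance between adapter and mouth above 0.03 m), for 0.3 s.
At the end, for the whole second after the job is handed in: The adapter stands upright in the coupler (within 5 degrees and 3 mm of its axis), its tip at least 26.5 mm below the mouth, and the sleeve is fully forward (within 1.5 mm), everything released and still (value of joint sleeve below 0.0015 m and horizontal distance between adapter and mouth below 0.003 m and z of adapter in the frame of mouth below -0.0265 m and angle between adapter's own z axis and vertical below 0.08 rad and linear speed of adapter below 0.01 m/s); the robot touches nothing.
It fails at once if the robot rams the sleeve against its stop (over 25 N) (contact force between sleeve and coupler above 25 N and contact force between the fingers and sleeve above 5 N).
It fails at once if the plug is pressed on the coupler with over 40 N (contact force between adapter and coupler above 40 N).
It fails at once if pulley, nut or spark plug disturbed (distance of any of pulley, nut from where it was at the start of the episode above 0.02 m or distance of spark_plug from where it was at the start of the episode above 0.015 m).
It also fails if it takes over 58 s, if anything falls off the work surface, if the arm or the gripper's body presses on something with over 40 N, if the wrist force passes 120 N, or if a joint passes its speed limit or range.

ROBOT

A 6-joint arm with a two-finger parallel gripper is mounted at the origin on the work surface. World frame = base frame: x ahead of the robot, y to its left, z up, the work surface at z = 0. Lengths are in m, angles in rad, forces in N, time in s.
With the tool pointing down it reaches from about 0.25 to 0.8 m from the base axis. Payload 8.5 kg.
Tool frame: the origin (TCP) lies between the finger pads; the fingertips stand 8 mm ahead of it and the grasp point (between the pads) lies 11 mm behind it; z points along the fingers, x is the direction in which the jaws open and shut, and the axes are right-handed (so a half turn about z gives the same grasp; the last joint's range is limited). The gripper opens to 85 mm and grips with 20 to 120 N. Pads are 22 mm wide; open, the fingers measure 114 mm over their backs; the gripper's body (76 mm by 85 mm) begins 54 mm behind the grasp point. The pads swing forward as they close: fully open they stand 13 mm farther back than shut.
Start: joints at [0, 0.238, -0.013, 1.319, 0, 1.571], TCP at [0.525, -0, 0.239] pointing down, gripper open.
Joint ranges: [-2.66, 2.66], [-1.03, 1.9], [-1.14, 1.46], [-1.82, 2.27], [-1.45, 1.34], [-3.14, 3.14]. Speed limits (rad/s): [2.22, 2.22, 2.79, 3.14, 3.14, 3.14].

INTERFACE

Orientations are given as a rotation vector (axis times angle).
In Python, from bench import robot gives the robot as it stands. The module is installed in compiled form; this text tells all that it offers.
- The arm moves only by the tool drive_tool, never from a script. Its argument "series" is a list of rows, each a list of 7 numbers: the gripper's target within -1 to 1 (fully open at 1, half-way at 0, shut at -1), then the shift along the tool's x, y, z in cm, then the turn, a rotation vector about the tool's x, y, z in degrees. A call has 1 to 20 rows; each row shifts and turns the commanded pose from where the row before left it, along the tool's axes as they then stand; what a row does not reach is not made up. A row lasts 1/8 s, in which the tool goes at most 62.5 mm and 10.7 degrees, less where a joint would pass 70% of its speed; a pose out of reach is approached as far as the arm can. A call is refused whole if a number of a shift passes 6.25 or a number of a turn 10.7, either way. A call with a gripper value outside its range is refused whole. The fingers move at their own pace and stop on an object; "grip_force" is the grip in N (left out, the last holds). Time passes only in rows, so rows that do not move let the fingers close. It gives the time, the measured TCP pose, the force and the opening at its end, in the units of the state.
- robot.state(): the state, without advancing time (a new reading comes with each control period).
- robot.capture(name): name is "scene" or "side" or "wrist"; returns (picture, depth): 480x640x3 uint8, blue, green, red; 480x640 float32, m along the optical axis (not along the pixel's ray), 0 where there is no reading.
- robot.camera_params(name): a dict with "vertical_fov" (degrees; the focal length in pixels is half the picture's height over the tangent of half this angle, whatever the lens; pixels are square), "cx", "cy" (the principal point, pixels), "rvec" (rotation vector, rad) and "tvec" (3), from world to camera coordinates, as OpenCV has them. Camera axes: x right, y down, z forward; pixel columns grow to the right and rows downward; lengths in m; the calibration is good to about 2 mm. A picture is of the moment at which its call begins: read the wrist's pose just before it. camera_params takes no time and is no camera call; for the wrist camera it gives the pose at the moment of the call.
- robot.sign_off(): hands the job in, once; it reports no verdict.
The state is a dict: "t": time; "joints": joint angles; "joint_velocities": joint speeds; "tau": joint torques, N m; "tcp_pos": TCP position; "tcp_rot": TCP orientation; "force": force on the tool from outside, world axes, zero at the start; "ft_torque": the same for the moment, N m; "opening": finger opening in m.
Only numpy, scipy, OpenCV 4.12 (cv2) and the standard library are available. Lean on these libraries where they do the work, as an engineer would, in place of code of your own. Each camera call takes 0.05 s, during which the arm holds its last target. There are 200 camera calls.

## Working session

There is one attempt and no reset: what is moved stays moved. The work goes in short steps, Python scripts to look and compute and a tool call to move; the robot and the scene stay as the last step left them, time stands still between calls to the robot, and variables do not carry over. Pictures are saved under pics/ and viewed, about 8 in all and at most 12, crops included, and the job is handed in when it is done.

Besides the shell and the picture viewer there is one more tool, called after ">>>" by a JSON object that holds its "name" and its "arguments", one argument or row to a line. drive_tool: Moves the arm, as the interface text tells. Its arguments: {"type":"object","properties":{"series":{"type":"array"},"grip_force":{"type":"number"}},"required":["series"]}

```bash
mkdir -p pics; cat > h.py <<'E'
import numpy as np, cv2
from bench import robot
def cam(n):
    p=robot.camera_params(n); f=240/np.tan(np.radians(p["vertical_fov"])/2)
    R=cv2.Rodrigues(np.array(p["rvec"],float))[0]; return f,p["cx"],p["cy"],R,np.array(p["tvec"],float)
def world(c,u,v,d):
    f,cx,cy,R,t=c; return R.T@(np.array([(u-cx)/f*d,(v-cy)/f*d,d])-t)
def onz(c,u,v,z):
    f,cx,cy,R,t=c; o=-R.T@t; r=R.T@np.array([(u-cx)/f,(v-cy)/f,1]); return o+r*(z-o[2])/r[2]
def proj(c,P):
    f,cx,cy,R,t=c; q=R@np.array(P)+t; return cx+f*q[0]/q[2],cy+f*q[1]/q[2]
E
python3 - <<'E'
from h import *
for n in("scene","side"):
    c=cam(n); im,d=robot.capture(n); cv2.imwrite(f"pics/{n}0.png",im); np.savez(f"{n}0.npz",im=im,d=d)
    print(n,c[0],c[1:3],-c[3].T@c[4])
print(robot.state())
E
```

```text
scene 571.8239727221388 (323.90933121483664, 241.99313947739037) [ 1.12171549 -0.18089334  0.70035004]
side 477.8338617024343 (317.5877197258632, 241.9266272980057) [ 0.23509229 -0.56780019  0.48838176]
{'t': 0.1, 'joints': array([ 8.38413764e-06,  2.38734002e-01, -1.41688157e-02,  1.31919688e+00,
        1.68798972e-05,  1.57080232e+00]), 'joint_velocities': array([-0.00181559, -0.00271853,  0.00068195,  0.00086892,  0.00067203,
        0.00081003]), 'tau': array([-1.94144020e-03, -5.39726973e+01,  3.46997201e+01,  1.33770503e-02,
       -6.54985024e-05, -4.83787790e-05]), 'tcp_pos': array([5.24638707e-01, 9.44235641e-06, 2.38735414e-01]), 'tcp_rot': array([-3.14157512e+00, -3.73753588e-06,  2.04731085e-03]), 'force': array([ 0.09756404, -0.36221687,  0.74156884]), 'ft_torque': array([ 0.02743885, -0.00717024,  0.00865257]), 'opening': 0.08524313731351302}
```

View pics/scene0.png

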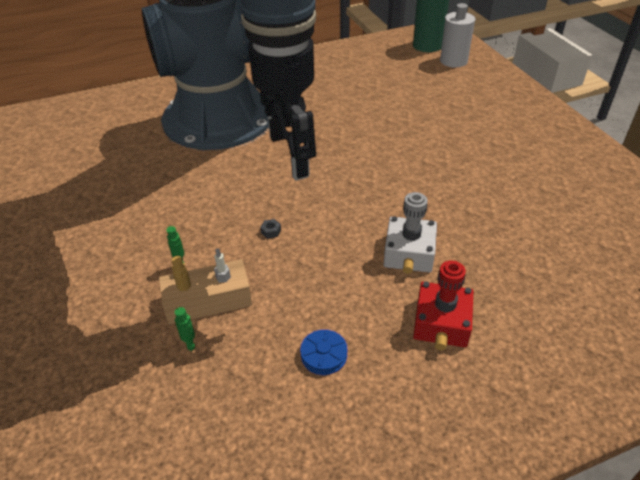

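View pics/side0.png

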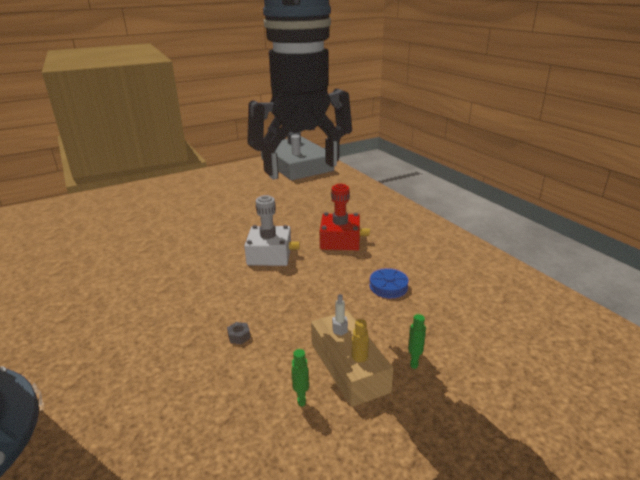

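Candidates in the scene image:
- **Couplers:** steel on an aluminium block at (412,230), and a red one at (450,300), which is a look-alike.
- **Adapter-shaped things:** brass in the rack at (181,272), green at (175,243) and green at (186,328). The greens are look-alikes, and the white plug at (221,265) is the spark plug.

I choose the steel coupler and the brass adapter, and will check both in one close crop.

```bash
python3 - <<'E'
from h import *
im=np.load("scene0.npz")["im"]; sd=np.load("side0.npz")["im"]
a=lambda m,u,v:cv2.resize(m[v:v+75,u:u+100],(400,300),interpolation=cv2.INTER_CUBIC)
cv2.imwrite("pics/crop1.png",np.vstack([np.hstack([a(im,365,188),a(im,145,235)]),np.hstack([a(sd,220,190),a(sd,300,300)])]))
E
```

```text
(no output)
```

View pics/crop1.png

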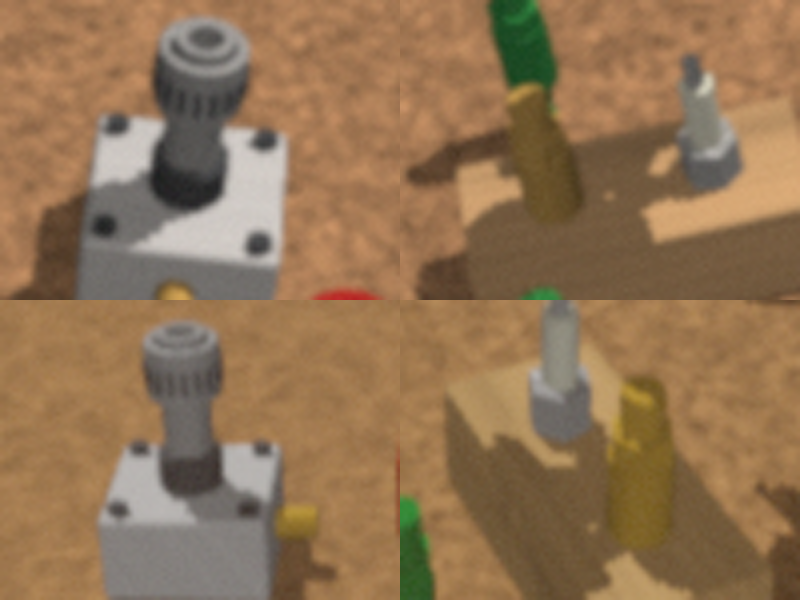

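```bash
python3 - <<'E'
from h import *
S,D=cam("scene"),cam("side")
def tri(a,b):
    A=[];y=[]
    M=np.zeros((3,3));w=np.zeros(3)
    for c,p in((S,a),(D,b)):
        f,cx,cy,R,t=c;o=-R.T@t;r=R.T@np.array([(p[0]-cx)/f,(p[1]-cy)/f,1]);r/=np.linalg.norm(r);P=np.eye(3)-np.outer(r,r);M+=P;w+=P@o
    return np.linalg.solve(M,w)
np.set_printoptions(precision=4,suppress=True)
print("mouth",onz(S,417,197.5,.125),onz(D,265.2,197.8,.125),tri((417,197.5),(265.2,197.8)))
print("top",onz(S,176.3,258,.103),onz(D,361.2,320.5,.103),tri((176.3,258),(361.2,320.5)))
print("sh",onz(S,183.3,285,.045),onz(D,360,358,.045))
# block corners / bolts
for n,c,(u0,v0),pts in(("S",S,(365,188),[(102,117),(286,136),(276,265),(84,248)]),("D",D,(220,190),[(125,144),(282,146),(270,225),(100,222)])):
    print(n,[onz(c,u0+u/4,v0+v/4,.045)[:2] for u,v in pts])
print("rack S",[onz(S,145+u/4,235+v/4,.045)[:2] for u,v in[(58,170),(393,98)]])
print("splug",onz(S,145+305/4,235+172/4,.045),onz(D,300+160/4,300+128/4,.045))
d=np.load("scene0.npz")["d"]; 
for u,v in[(417,200),(417,204),(180,272),(205,282),(175,243),(186,328),(324,352),(270,228),(452,268)]: print((u,v),world(S,u,v,d[v,u]))
E
```

```text
mouth [0.5461 0.1957 0.125 ] [0.5395 0.1904 0.125 ] [0.5425 0.1981 0.1214]
top [ 0.5075 -0.1748  0.103 ] [ 0.5093 -0.1749  0.103 ] [ 0.5087 -0.1751  0.1038]
sh [ 0.5086 -0.1758  0.045 ] [ 0.5061 -0.1795  0.045 ]
S [array([0.4941, 0.1822]), array([0.5347, 0.2478]), array([0.5989, 0.2064]), array([0.5609, 0.1406])]
D [array([0.5267, 0.2452]), array([0.5934, 0.2022]), array([0.5535, 0.1342]), array([0.4865, 0.1778])]
rack S [array([ 0.4792, -0.2066]), array([ 0.4924, -0.0766])]
splug [ 0.5171 -0.1188  0.045 ] [ 0.5107 -0.1218  0.045 ]
(417, 200) [0.5503 0.1936 0.124 ]
(417, 204) [0.5553 0.1912 0.1206]
(180, 272) [ 0.5177 -0.1753  0.0834]
(205, 282) [ 0.514  -0.1438  0.0435]
(175, 243) [ 0.4329 -0.1696  0.0632]
(186, 328) [ 0.6007 -0.1891  0.0579]
(324, 352) [ 0.6869 -0.0175  0.0199]
(270, 228) [ 0.4097 -0.0076  0.0162]
(452, 268) [0.6865 0.1755 0.1138]
```

Crop: the steel coupler's bore is at scene (417,197.5) and side (265,198). The brass adapter's thread top is at scene (176,258) and side (361,320). Both choices are confirmed by colour. Next I hover over the coupler for a wrist view.

>>> {"name": "drive_tool", "arguments": {
  "series": [
    [1,0.5,-4.85,0,0,0,0],
    [1,0.5,-4.85,0,0,0,0],
    [1,0.5,-4.85,0,0,0,0],
    [1,0.4,-4.85,0,0,0,0],
    [1,0,0,0,0,0,0],
    [1,0,0,0,0,0,0]
  ]
}}

```text
t: 0.85
tcp_pos: [0.5436, 0.1939, 0.2388]
tcp_rot: [3.141, 0.001, -0.002]
force: [0.4, -0.3, -0.1]
opening: 0.0849
```

```bash
python3 - <<'E'
from h import *
c=cam("wrist"); s=robot.state(); im,d=robot.capture("wrist"); cv2.imwrite("pics/w1.png",im); np.savez("w1.npz",im=im,d=d,**{k:s[k] for k in("tcp_pos","tcp_rot")})
import pickle; pickle.dump(c,open("w1.pkl","wb"))
print(s["tcp_pos"],s["tcp_rot"],s["force"],c[0:3],-c[3].T@c[4],c[3])
print(proj(c,(.544,.194,.125)))
E
```

```text
[0.54361011 0.1939015  0.23882037] [ 3.14098536e+00  1.08683243e-03 -1.70149907e-03] [ 0.39814672 -0.34387683 -0.06916474] (np.float64(410.58820885385364), 316.2775385808503, 236.06557961398332) [0.54489063 0.26193501 0.37326619] [[ 9.99998944e-01  1.38602375e-03 -4.36002730e-04]
 [ 1.45230425e-03 -9.62641538e-01  2.70775110e-01]
 [-4.44136046e-05 -2.70775458e-01 -9.62642535e-01]]
(np.float64(314.8792518776212), np.float64(233.1486634364357))
```

View pics/w1.png

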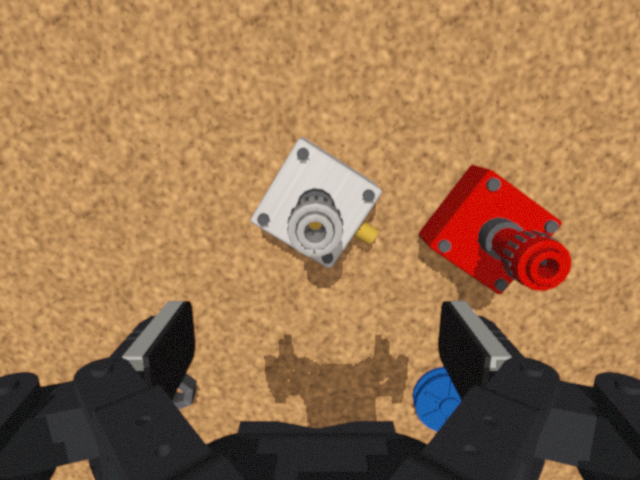

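The wrist view shows the coupler mouth near (315,231) and the red look-alike well off to the right. I'll enlarge it to read the centre.

```bash
python3 - <<'E'
from h import *
im=np.load("w1.npz")["im"]
cv2.imwrite("pics/w1c.png",cv2.resize(im[195:270,265:365],(800,600),interpolation=cv2.INTER_CUBIC))
E
```

```text
(no output)
```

View pics/w1c.png

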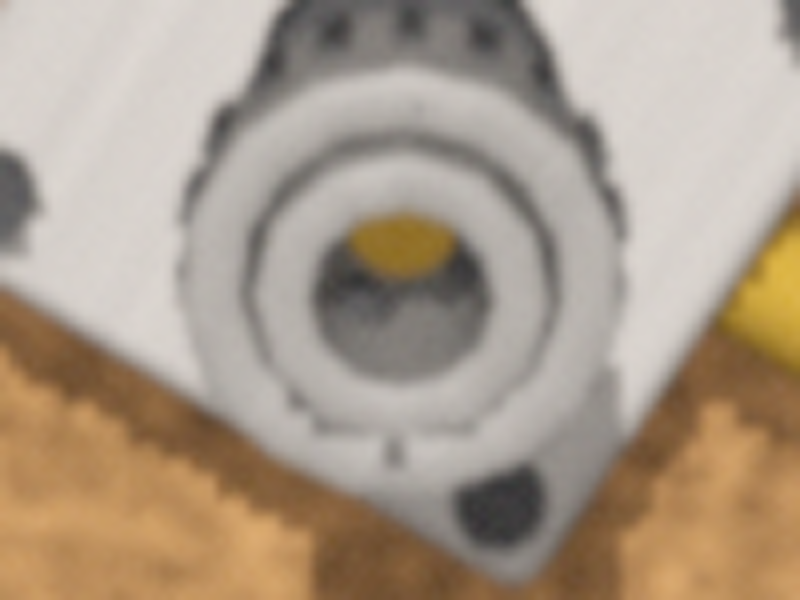

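Bore centre is at wrist (314.8,231.3), which puts the mouth at about (0.544,0.195). That agrees with the other two cameras to within a few mm. I'll descend and close round the sleeve.

>>> {"name": "drive_tool", "arguments": {
  "series": [
    [1,0.04,-0.12,4.7,0,0,0],
    [1,0,0,4.7,0,0,0],
    [1,0,0,4.7,0,0,0],
    [1,0,0,0,0,0,0],
    [0.2,0,0,0,0,0,0],
    [0.2,0,0,0,0,0,0],
    [0.2,0,0,0,0,0,0]
  ],
  "grip_force": 35
}}

```text
t: 1.78
tcp_pos: [0.5452, 0.1954, 0.0998]
tcp_rot: [-3.141, 0.0, -0.004]
force: [-0.6, -0.5, 0.8]
opening: 0.0513
```

>>> {"name": "drive_tool", "arguments": {
  "series": [
    [-0.4,0,0,0,0,0,0],
    [-0.4,0,0,0,0,0,0],
    [-0.4,0,0,0,0,0,0],
    [-0.4,0,0,0,0,0,0],
    [-0.4,0,0,0,0,0,0]
  ]
}}

```text
t: 2.4
tcp_pos: [0.5426, 0.1954, 0.0985]
tcp_rot: [-3.141, -0.001, 0.004]
force: [-7.4, 0.5, 3.8]
opening: 0.0353
```

>>> {"name": "drive_tool", "arguments": {
  "series": [
    [-0.4,-0.15,0,0,0,0,0],
    [-0.4,0,0,0.2,0,0,0],
    [-0.4,0,0,0,0,0,0]
  ]
}}

```text
t: 2.78
tcp_pos: [0.5426, 0.1954, 0.0965]
tcp_rot: [-3.141, -0.0, 0.0]
force: [-3.6, 0.8, 4.9]
opening: 0.0348
```

>>> {"name": "drive_tool", "arguments": {
  "series": [
    [-0.4,0,0,0.2,0,0,0],
    [-0.4,0,0,0.2,0,0,0],
    [-0.4,0,0,0.2,0,0,0],
    [-0.4,0,0,0,0,0,0]
  ]
}}

```text
t: 3.28
tcp_pos: [0.5426, 0.1954, 0.0905]
tcp_rot: [-3.141, -0.0, 0.001]
force: [-4.5, 1.0, 5.3]
opening: 0.0356
```

>>> {"name": "drive_tool", "arguments": {
  "series": [
    [-0.4,0,0,0.15,0,0,0],
    [-0.4,0,0,0.15,0,0,0],
    [-0.4,0,0,0,0,0,0]
  ]
}}

```text
t: 3.65
tcp_pos: [0.5426, 0.1954, 0.0877]
tcp_rot: [-3.141, -0.0, 0.0]
force: [-3.8, 1.0, 7.3]
opening: 0.0356
```

>>> {"name": "drive_tool", "arguments": {
  "series": [
    [-0.4,0,0,0.05,0,0,0],
    [-0.4,0,0,0.05,0,0,0],
    [-0.4,0,0,0,0,0,0]
  ]
}}

```text
t: 4.03
tcp_pos: [0.5426, 0.1954, 0.0869]
tcp_rot: [-3.141, -0.0, 0.0]
force: [-5.5, 1.1, 9.8]
opening: 0.0355
```

>>> {"name": "drive_tool", "arguments": {
  "series": [
    [-0.4,0,0,0.05,0,0,0],
    [-0.4,0,0,0,0,0,0]
  ]
}}

```text
t: 4.28
tcp_pos: [0.5426, 0.1954, 0.0863]
tcp_rot: [-3.141, -0.0, 0.0]
force: [-5.3, 0.4, 7.6]
opening: 0.0358
```

>>> {"name": "drive_tool", "arguments": {
  "series": [
    [-0.4,0,0,0.05,0,0,0],
    [-0.4,0,0,0,0,0,0]
  ]
}}

```text
t: 4.53
tcp_pos: [0.5426, 0.1954, 0.0856]
tcp_rot: [-3.141, -0.0, 0.0]
force: [-4.9, 0.9, 4.7]
opening: 0.0353
```

>>> {"name": "drive_tool", "arguments": {
  "series": [
    [-0.4,0,0,0.04,0,0,0],
    [-0.4,0,0,0,0,0,0]
  ]
}}

```text
t: 4.78
tcp_pos: [0.5426, 0.1954, 0.0853]
tcp_rot: [-3.141, -0.0, 0.0]
force: [-4.4, 0.9, 7.5]
opening: 0.0355
```

>>> {"name": "drive_tool", "arguments": {
  "series": [
    [-0.4,0,0,0.04,0,0,0],
    [-0.4,0,0,0,0,0,0]
  ]
}}

```text
t: 5.03
tcp_pos: [0.5426, 0.1954, 0.0849]
tcp_rot: [-3.141, -0.0, 0.0]
force: [-5.2, 1.0, 7.2]
opening: 0.0355
```

>>> {"name": "drive_tool", "arguments": {
  "series": [
    [-0.4,0,0,0.05,0,0,0],
    [-0.4,0,0,0.05,0,0,0],
    [-0.4,0,0,0,0,0,0]
  ]
}}

```text
t: 5.4
tcp_pos: [0.5426, 0.1954, 0.0839]
tcp_rot: [-3.141, -0.0, 0.0]
force: [-4.4, 0.6, 7.3]
opening: 0.0352
```

>>> {"name": "drive_tool", "arguments": {
  "series": [
    [-0.4,0,0,0.05,0,0,0],
    [-0.4,0,0,0,0,0,0]
  ]
}}

```text
t: 5.65
tcp_pos: [0.5426, 0.1954, 0.0834]
tcp_rot: [-3.141, -0.0, 0.0]
force: [-5.9, 0.3, 7.0]
opening: 0.0354
```

>>> {"name": "drive_tool", "arguments": {
  "series": [
    [-0.4,0,0,0.05,0,0,0],
    [-0.4,0,0,0,0,0,0]
  ]
}}

```text
t: 5.9
tcp_pos: [0.5426, 0.1953, 0.0829]
tcp_rot: [-3.141, -0.0, 0.0]
force: [-6.2, 0.6, 7.1]
opening: 0.0355
```

>>> {"name": "drive_tool", "arguments": {
  "series": [
    [-0.4,0,0,0.05,0,0,0],
    [-0.4,0,0,0.05,0,0,0],
    [-0.4,0,0,0,0,0,0]
  ]
}}

```text
t: 6.28
tcp_pos: [0.5426, 0.1954, 0.0818]
tcp_rot: [-3.141, -0.0, 0.001]
force: [-4.6, 0.8, 6.5]
opening: 0.0355
```

>>> {"name": "drive_tool", "arguments": {
  "series": [
    [-0.4,0,0,0.05,0,0,0],
    [-0.4,0,0,0.05,0,0,0],
    [-0.4,0,0,0,0,0,0]
  ]
}}

```text
t: 6.65
tcp_pos: [0.5426, 0.1954, 0.0808]
tcp_rot: [-3.141, -0.0, 0.001]
force: [-4.9, 0.1, 7.8]
opening: 0.0351
```

>>> {"name": "drive_tool", "arguments": {
  "series": [
    [-0.4,0,0,0.05,0,0,0],
    [-0.4,0,0,0.05,0,0,0],
    [-0.4,0,0,0,0,0,0]
  ]
}}

```text
t: 7.02
tcp_pos: [0.5426, 0.1953, 0.0805]
tcp_rot: [-3.141, -0.0, -0.0]
force: [-7.1, -0.2, 13.2]
opening: 0.0359
```

>>> {"name": "drive_tool", "arguments": {
  "series": [
    [-0.4,0,0,0.04,0,0,0],
    [-0.4,0,0,0,0,0,0]
  ]
}}

```text
t: 7.28
tcp_pos: [0.5426, 0.1954, 0.0804]
tcp_rot: [-3.141, -0.0, -0.001]
force: [-7.1, -0.1, 14.0]
opening: 0.0355
```

>>> {"name": "drive_tool", "arguments": {
  "series": [
    [-0.4,0,0,0.03,0,0,0],
    [-0.4,0,0,0,0,0,0]
  ]
}}

```text
t: 7.52
tcp_pos: [0.5426, 0.1954, 0.0803]
tcp_rot: [-3.141, -0.0, -0.001]
force: [-9.8, 0.1, 17.3]
opening: 0.0351
```

>>> {"name": "drive_tool", "arguments": {
  "series": [
    [-0.4,0,0,-0.1,0,0,0],
    [-0.4,0,0,0,0,0,0]
  ]
}}

```text
t: 7.78
tcp_pos: [0.5426, 0.1954, 0.0805]
tcp_rot: [-3.141, -0.0, 0.0]
force: [-6.0, 0.3, 11.3]
opening: 0.0355
```

>>> {"name": "drive_tool", "arguments": {
  "series": [
    [-0.4,0,0,-0.1,0,0,0],
    [0.6,0,0,0,0,0,0],
    [0.6,0,0,0,0,0,0],
    [0.6,0,0,0,0,0,0],
    [0.8,0,0,0,0,0,0]
  ]
}}

```text
t: 8.4
tcp_pos: [0.5429, 0.1952, 0.0807]
tcp_rot: [3.142, -0.0, -0.0]
force: [0.9, 0.3, -0.6]
opening: 0.0769
```

>>> {"name": "drive_tool", "arguments": {
  "series": [
    [0.8,0,0,-5,0,0,0],
    [0.8,0,0,-5,0,0,0],
    [0.8,0,0,-5.8,0,0,0],
    [0.8,0,0,0,0,0,0],
    [0.8,0,0,0,0,0,0]
  ]
}}

```text
t: 9.02
tcp_pos: [0.5428, 0.1952, 0.2385]
tcp_rot: [3.142, -0.0, -0.0]
force: [-0.3, 0.5, 0.3]
opening: 0.0769
```

```bash
python3 - <<'E'
from h import *
import pickle
c=cam("wrist"); s=robot.state(); im,d=robot.capture("wrist"); sd,_=robot.capture("side")
pickle.dump((c,s,im,d),open("w2.pkl","wb"))
a=cv2.resize(im[195:270,265:365],(400,300),interpolation=cv2.INTER_CUBIC)
b=cv2.resize(sd[190:265,220:320],(400,300),interpolation=cv2.INTER_CUBIC)
cv2.imwrite("pics/w2.png",np.hstack([a,b])); print(s["tcp_pos"],s["tcp_rot"],s["force"],proj(c,(.5426,.195,.125)))
E
```

```text
[0.54279874 0.19515102 0.23851827] [ 3.14156968e+00 -5.50168379e-05 -6.09837280e-05] [-0.2888112   0.45441402  0.34562053] (np.float64(313.8106433167526), np.float64(233.7873647640545))
```

View pics/w2.png

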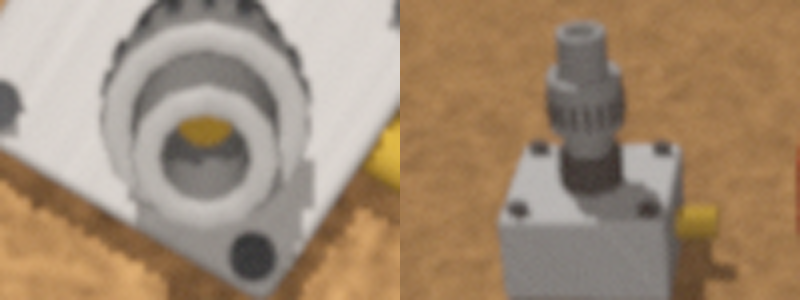

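The sleeve stays caught: the wrist view has the barrel projecting above the sleeve, with the mouth at (316,233). The feel grip puts mouth x at 0.5426, so the wrist camera reads about 1.4 mm high in x. I'll view the adapter from the same relative pose so that bias cancels.

>>> {"name": "drive_tool", "arguments": {
  "series": [
    [0.8,-0.5,5.3,0,0,0,0],
    [0.8,-0.5,5.3,0.3,0,0,0],
    [0.8,-0.5,5.3,0.3,0,0,0],
    [0.8,-0.5,5.3,0.4,0,0,0],
    [0.8,-0.5,5.3,0.4,0,0,0],
    [0.8,-0.5,5.3,0.4,0,0,0],
    [0.8,-0.48,5.2,0.4,0,0,0],
    [0.8,0,0,0,0,0,0],
    [0.8,0,0,0,0,0,0]
  ]
}}

```text
t: 10.25
tcp_pos: [0.5075, -0.1746, 0.2158]
tcp_rot: [-3.141, 0.001, 0.003]
force: [-0.3, -0.1, 0.2]
opening: 0.0772
```

```bash
python3 - <<'E'
from h import *
import pickle
c=cam("wrist"); s=robot.state(); im,d=robot.capture("wrist")
pickle.dump((c,s,im,d),open("w3.pkl","wb"))
b=cv2.resize(im[185:275,255:375],(800,600),interpolation=cv2.INTER_CUBIC)
cv2.imwrite("pics/w3.png",np.vstack([b[:, :]])); cv2.imwrite("pics/w3f.png",im);print(s["tcp_pos"],s["tcp_rot"],s["force"],proj(c,(.508,-.175,.103)))
E
```

```text
[ 0.5074967  -0.17461566  0.21575287] [-3.14063358e+00  1.30655523e-03  3.10373028e-03] [-0.31787838 -0.08695647  0.2395458 ] (np.float64(315.26755345104056), np.float64(234.64983560972246))
```

View pics/w3.png

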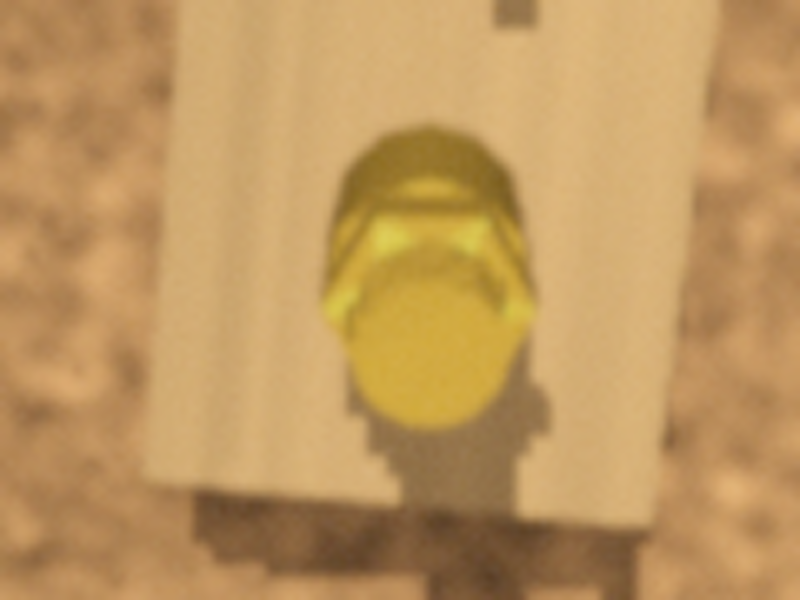

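View pics/w3f.png

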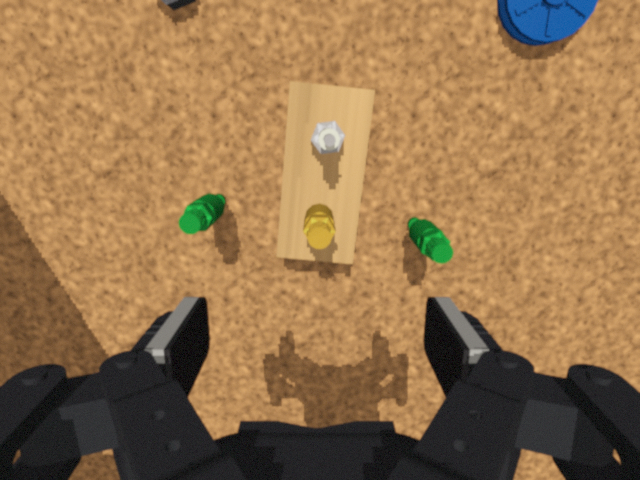

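The wrist view shows the adapter top centred at (319.4,237.1), upright, and clear of both greens at (203,212) and (430,240). That puts the adapter at about (0.509,-0.177), with a mouth-to-adapter y difference of 0.372. I'll descend and grip.

>>> {"name": "drive_tool", "arguments": {
  "series": [
    [0.4,0.17,0.2,0,0,0,0],
    [0.4,0,0,5,0,0,0],
    [0.4,0,0,5,0,0,0],
    [0.4,0,0,4,0,0,0],
    [0.4,0,0,1.7,0,0,0],
    [0.4,0,0,0,0,0,0]
  ],
  "grip_force": 40
}}

```text
t: 11.05
tcp_pos: [0.5091, -0.1757, 0.0587]
tcp_rot: [-3.141, -0.002, 0.004]
force: [0.1, 1.1, 0.9]
opening: 0.0597
```

>>> {"name": "drive_tool", "arguments": {
  "series": [
    [-0.3,0,0,0,0,0,0],
    [-0.3,0,0,0,0,0,0],
    [-0.8,0,0,0,0,0,0],
    [-0.8,0,0,0,0,0,0],
    [-0.8,0,0,0,0,0,0],
    [-0.8,0,0,0,0,0,0]
  ]
}}

```text
t: 11.8
tcp_pos: [0.5104, -0.1769, 0.0609]
tcp_rot: [3.141, -0.0, 0.003]
force: [-1.0, 1.1, 5.6]
opening: 0.0209
```

>>> {"name": "drive_tool", "arguments": {
  "series": [
    [-0.8,0,0,0,0,0,0],
    [-0.8,0,0,0,0,0,0]
  ]
}}

```text
t: 12.05
tcp_pos: [0.5104, -0.1769, 0.0609]
tcp_rot: [3.141, 0.0, 0.003]
force: [-1.0, 1.4, 4.9]
opening: 0.0208
```

>>> {"name": "drive_tool", "arguments": {
  "series": [
    [-0.2,0,0,0,0,0,0],
    [-0.2,0,0,-0.6,0,0,0],
    [-0.2,0.12,0,0,0,0,0],
    [-0.2,0,0,0,0,0,0]
  ]
}}

```text
t: 12.55
tcp_pos: [0.5111, -0.1769, 0.0658]
tcp_rot: [3.141, -0.0, 0.0]
force: [0.7, 0.5, -0.3]
opening: 0.0342
```

>>> {"name": "drive_tool", "arguments": {
  "series": [
    [-0.8,0,0,0,0,0,0],
    [-0.8,0,0,0,0,0,0],
    [-0.8,0,0,0,0,0,0],
    [-0.8,0,0,0,0,0,0]
  ]
}}

```text
t: 13.05
tcp_pos: [0.5109, -0.1768, 0.0658]
tcp_rot: [-3.142, 0.0, 0.0]
force: [-1.1, 0.3, 2.6]
opening: 0.0207
```

>>> {"name": "drive_tool", "arguments": {
  "series": [
    [-0.8,0,0,-1,0,0,0],
    [-0.8,0,0,-3.5,0,0,0],
    [-0.8,0,0,-5,0,0,0],
    [-0.8,0,0,-5,0,0,0],
    [-0.8,0.45,-5.3,0,0,0,0],
    [-0.8,0.45,-5.3,0,0,0,0],
    [-0.8,0.45,-5.3,0,0,0,0],
    [-0.8,0.45,-5.3,0,0,0,0],
    [-0.8,0.45,-5.3,0,0,0,0],
    [-0.8,0.45,-5.3,0,0,0,0],
    [-0.8,0.45,-5.3,0,0,0,0],
    [-0.8,0,0,0,0,0,0],
    [-0.8,0,0,0,0,0,0],
    [-0.8,0,0,0,0,0,0]
  ]
}}

```text
t: 14.8
tcp_pos: [0.5424, 0.1932, 0.211]
tcp_rot: [3.141, -0.002, -0.0]
force: [0.8, -0.5, -2.9]
opening: 0.0205
```

```bash
python3 - <<'E'
from h import *
s=robot.state(); print(s["tcp_pos"],s["tcp_rot"],s["force"],s["opening"])
sc,_=robot.capture("scene"); sd,_=robot.capture("side"); 
a=cv2.resize(sc[130:280,360:480],(480,600),interpolation=cv2.INTER_CUBIC)
b=cv2.resize(sd[100:250,230:310],(320,600),interpolation=cv2.INTER_CUBIC)
cv2.imwrite("pics/p4.png",np.hstack([a,b]))
E
```

```text
[0.54236702 0.19318244 0.21095145] [ 3.14133459e+00 -1.90276172e-03 -3.76736465e-04] [ 0.7896227  -0.47360718 -2.86552995] 0.0204812500779958
```

View pics/p4.png

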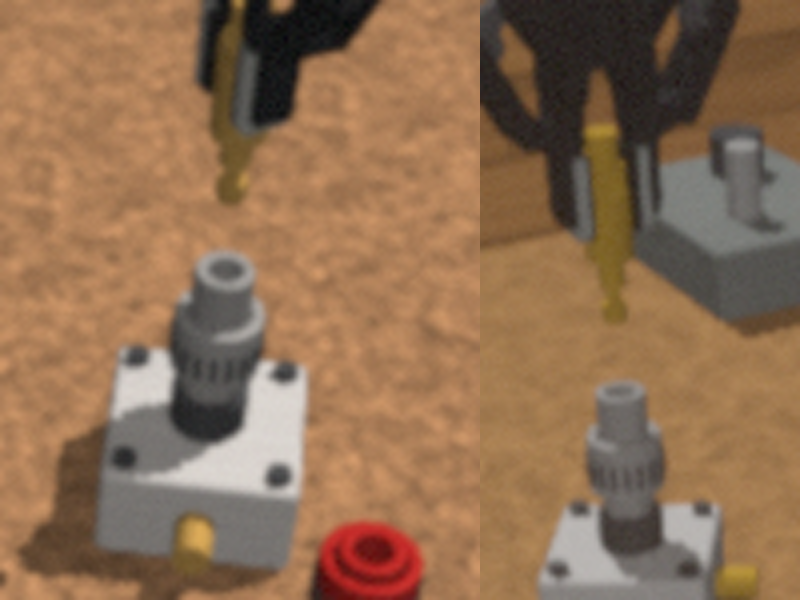

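The side and scene crop shows the adapter hanging upright and the sleeve still caught. The tip is at scene (417.5,178.7) and side (263.2,178). I'll check the tip-to-mouth offset in both images.

```bash
python3 - <<'E'
from h import *
from scipy.optimize import least_squares
S,D=cam("scene"),cam("side")
p=np.array
obs=p([417.5-416.25,178.7-197.5,263.25-265.25,178-198])
def f(q):
    m=p([.5426,.195,.125]); t=m+q
    return np.r_[p(proj(S,t))-proj(S,m),p(proj(D,t))-proj(D,m)]-obs
r=least_squares(f,[0,0,.03]); print(r.x*1000,r.fun)
E
```

```text
[-0.29083357 -1.52228976 38.7031794 ] [ 0.25931113 -0.83069003  0.64502012  0.83294264]
```

>>> {"name": "drive_tool", "arguments": {
  "series": [
    [-0.8,0.02,-0.19,0,0,0,0],
    [-0.8,0,0,1.5,0,0,0],
    [-0.8,0,0,1.2,0,0,0],
    [-0.8,0,0,0,0,0,0],
    [-0.8,0,0,0,0,0,0]
  ]
}}

```text
t: 15.52
tcp_pos: [0.5426, 0.1961, 0.1837]
tcp_rot: [3.141, 0.0, -0.001]
force: [0.2, 0.7, -0.8]
opening: 0.0207
```

>>> {"name": "drive_tool", "arguments": {
  "series": [
    [-0.8,0,0,0.2,0,0,0],
    [-0.8,0,0,0.2,0,0,0],
    [-0.8,0,0,0.2,0,0,0],
    [-0.8,0,0,0.2,0,0,0],
    [-0.8,0,0,0,0,0,0]
  ]
}}

```text
t: 16.15
tcp_pos: [0.5425, 0.1961, 0.1756]
tcp_rot: [3.141, 0.0, -0.001]
force: [-1.0, 0.2, -0.4]
opening: 0.0206
```

>>> {"name": "drive_tool", "arguments": {
  "series": [
    [-0.8,0,0.09,0,0,0,0],
    [-0.8,0,0,0.15,0,0,0],
    [-0.8,0,0,0.15,0,0,0],
    [-0.8,0,0,0,0,0,0]
  ]
}}

```text
t: 16.65
tcp_pos: [0.5426, 0.1952, 0.1726]
tcp_rot: [3.141, -0.0, -0.001]
force: [-0.1, 0.0, -2.1]
opening: 0.0205
```

>>> {"name": "drive_tool", "arguments": {
  "series": [
    [-0.8,0,0,0.15,0,0,0],
    [-0.8,0,0,0.15,0,0,0],
    [-0.8,0,0,0,0,0,0]
  ]
}}

```text
t: 17.02
tcp_pos: [0.5426, 0.1952, 0.1696]
tcp_rot: [3.141, 0.0, -0.001]
force: [0.0, 0.4, -1.8]
opening: 0.0207
```

>>> {"name": "drive_tool", "arguments": {
  "series": [
    [-0.8,0,0,0.2,0,0,0],
    [-0.8,0,0,0.2,0,0,0],
    [-0.8,0,0,0.2,0,0,0],
    [-0.8,0,0,0,0,0,0]
  ]
}}

```text
t: 17.52
tcp_pos: [0.5425, 0.1952, 0.1635]
tcp_rot: [3.141, -0.0, -0.001]
force: [0.0, -0.2, -1.9]
opening: 0.0207
```

>>> {"name": "drive_tool", "arguments": {
  "series": [
    [-0.8,0,0,0.2,0,0,0],
    [-0.8,0,0,0.2,0,0,0],
    [-0.8,0,0,0,0,0,0]
  ]
}}

```text
t: 17.9
tcp_pos: [0.5425, 0.1951, 0.1596]
tcp_rot: [3.141, -0.0, -0.001]
force: [-0.2, 0.3, -1.6]
opening: 0.0207
```

>>> {"name": "drive_tool", "arguments": {
  "series": [
    [-0.8,0,0,0.2,0,0,0],
    [-0.8,0,0,0.2,0,0,0],
    [-0.8,0,0,0.2,0,0,0],
    [-0.8,0,0,0,0,0,0]
  ]
}}

```text
t: 18.4
tcp_pos: [0.5425, 0.1952, 0.1536]
tcp_rot: [3.142, -0.0, -0.001]
force: [-0.1, 0.5, -1.0]
opening: 0.0209
```

>>> {"name": "drive_tool", "arguments": {
  "series": [
    [-0.8,0,0,0.1,0,0,0],
    [-0.8,0,0,0.1,0,0,0],
    [-0.8,0,0,0,0,0,0]
  ]
}}

```text
t: 18.77
tcp_pos: [0.5426, 0.1952, 0.1517]
tcp_rot: [3.142, 0.0, -0.0]
force: [0.7, -0.4, -1.6]
opening: 0.0207
```

>>> {"name": "drive_tool", "arguments": {
  "series": [
    [-0.8,0,0,0.1,0,0,0],
    [-0.8,0,0,0.1,0,0,0],
    [-0.8,0,0,0,0,0,0]
  ]
}}

```text
t: 19.15
tcp_pos: [0.5426, 0.1952, 0.1497]
tcp_rot: [3.142, -0.0, -0.0]
force: [-0.5, -0.0, -0.9]
opening: 0.0207
```

>>> {"name": "drive_tool", "arguments": {
  "series": [
    [-0.8,0,0,0.1,0,0,0],
    [-0.8,0,0,0.05,0,0,0],
    [-0.8,0,0,0,0,0,0]
  ]
}}

```text
t: 19.52
tcp_pos: [0.5427, 0.1952, 0.1486]
tcp_rot: [-3.141, 0.0, -0.001]
force: [-1.2, -0.3, 2.8]
opening: 0.0205
```

>>> {"name": "drive_tool", "arguments": {
  "series": [
    [-0.8,0,0,0.05,0,0,0],
    [-0.8,0,0,0.05,0,0,0],
    [-0.8,0,0,0,0,0,0]
  ]
}}

```text
t: 19.9
tcp_pos: [0.5427, 0.1952, 0.1471]
tcp_rot: [3.142, -0.0, -0.0]
force: [-0.4, 0.2, 1.5]
opening: 0.0208
```

>>> {"name": "drive_tool", "arguments": {
  "series": [
    [-0.8,0,0,0.05,0,0,0],
    [-0.8,0,0,0,0,0,0]
  ]
}}

```text
t: 20.15
tcp_pos: [0.5427, 0.1952, 0.1467]
tcp_rot: [3.142, 0.0, -0.0]
force: [-0.8, -0.5, 2.4]
opening: 0.0206
```

>>> {"name": "drive_tool", "arguments": {
  "series": [
    [-0.8,0,0,0.05,0,0,0],
    [-0.8,0,0,0,0,0,0]
  ]
}}

```text
t: 20.4
tcp_pos: [0.5427, 0.1952, 0.1463]
tcp_rot: [-3.142, -0.0, -0.0]
force: [0.3, -1.0, 1.8]
opening: 0.0212
```

>>> {"name": "drive_tool", "arguments": {
  "series": [
    [-0.8,0,0,0.05,0,0,0],
    [-0.8,0,0,0,0,0,0]
  ]
}}

```text
t: 20.65
tcp_pos: [0.5427, 0.1952, 0.1459]
tcp_rot: [-3.142, -0.0, -0.0]
force: [-0.5, 0.7, 3.4]
opening: 0.021
```

>>> {"name": "drive_tool", "arguments": {
  "series": [
    [-0.8,0,0,0.05,0,0,0],
    [-0.8,0,0,0,0,0,0]
  ]
}}

```text
t: 20.9
tcp_pos: [0.5427, 0.1952, 0.1458]
tcp_rot: [-3.141, 0.0, -0.001]
force: [-1.4, -0.8, 7.0]
opening: 0.0203
```

```bash
python3 - <<'E'
from h import *
s=robot.state(); print(s["tcp_pos"],s["force"],s["opening"])
sc,_=robot.capture("scene"); sd,_=robot.capture("side"); 
a=cv2.resize(sc[130:280,360:480],(480,600),interpolation=cv2.INTER_CUBIC)
b=cv2.resize(sd[120:270,230:310],(320,600),interpolation=cv2.INTER_CUBIC)
cv2.imwrite("pics/p5.png",np.hstack([a,b]))
E
```

```text
[0.54269246 0.19522067 0.14581315] [-1.36931045 -0.80452057  7.00838778] 0.02028271458448591
```

View pics/p5.png

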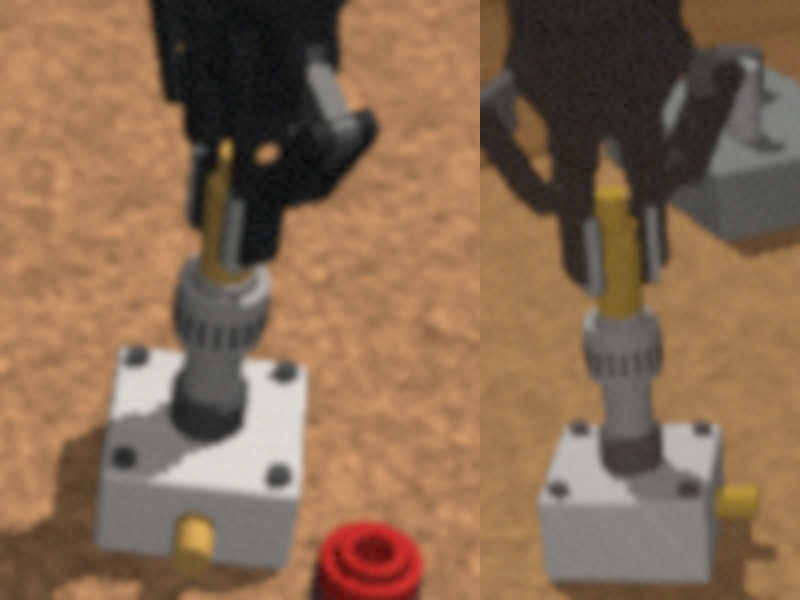

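The sleeve has sprung fully forward: its top is now at the mouth, around the seated adapter. I'll relieve the push, open and retreat upward.

>>> {"name": "drive_tool", "arguments": {
  "series": [
    [-0.8,0,0,-0.1,0,0,0],
    [-0.8,0,0,0,0,0,0],
    [0.1,0,0,0,0,0,0],
    [0.1,0,0,0,0,0,0],
    [0.1,0,0,0,0,0,0],
    [0.1,0,0,-3,0,0,0],
    [0.1,0,0,-5,0,0,0],
    [0.1,0,0,-5,0,0,0],
    [0.1,0,0,0,0,0,0],
    [0.1,0,0,0,0,0,0]
  ]
}}

```text
t: 22.25
tcp_pos: [0.5425, 0.1951, 0.2758]
tcp_rot: [3.141, -0.0, -0.001]
force: [0.1, 0.2, 0.2]
opening: 0.047
```

```bash
python3 - <<'E'
from h import *
s=robot.state(); print(s["tcp_pos"],s["force"],s["opening"])
sc,_=robot.capture("scene"); sd,_=robot.capture("side"); 
a=cv2.resize(sc[130:280,360:480],(480,600),interpolation=cv2.INTER_CUBIC)
b=cv2.resize(sd[120:270,230:310],(320,600),interpolation=cv2.INTER_CUBIC)
cv2.imwrite("pics/p6.png",np.hstack([a,b]))
S,D=cam("scene"),cam("side")
# expected pixels in crop for adapter top at z=.125-.028+.088
for z in(.185,.121):
    u,v=proj(S,(.5446,.195,z)); x,y=proj(D,(.5400,.192,z)); print(z,(u-360)*4,(v-130)*4,(x-230)*4+480,(y-120)*4)
E
```

```text
[0.54253261 0.19514009 0.27580587] [0.06417998 0.19835961 0.20921562] 0.047025140220882236
0.185 240.36869909808274 143.38502020236524 610.6348364104938 187.2159585570762
0.121 223.4168412053616 276.08579525762525 621.0862670012825 317.6346069060139
```

View pics/p6.png

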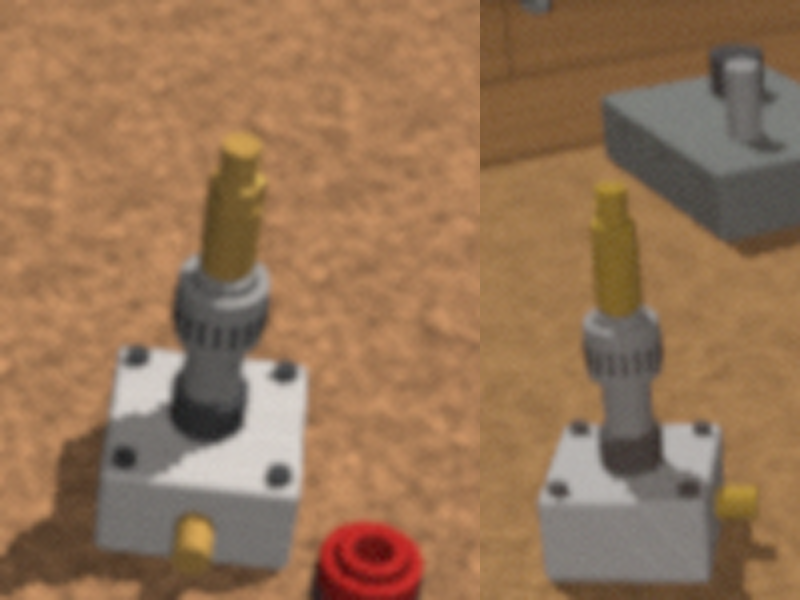

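The adapter top is at scene crop (241,143) and side crop (611,187). For a plug locked 28 mm deep I predicted (240,143) and (611,187), so it stands upright with the sleeve forward. Handing in.

```bash
python3 -c "
from bench import robot
print(robot.sign_off(), robot.state()['t'])"
```

```text
the job is handed in; nothing more can be done
the job is handed in; nothing more can be done
```

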